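# Set a glued strip to dry level on spacers under a weight

## Robot

A 6-joint arm with a two-finger parallel gripper is mounted at the origin on the work surface. World frame = base frame: x ahead of the robot, y to its left, z up, the work surface at z = 0. Lengths are in m, angles in rad, forces in N, time in s.
With the tool pointing down it reaches from about 0.3 to 0.85 m from the base axis. Payload 4.2 kg.
Tool frame: the origin (TCP) lies at the very end of the fingers, on their centre line; the grasp point (between the pads) lies manip.pinch_z behind it (manip.pinch_z is the distance from the TCP to the grasp point, in m); y points along the fingers, z is the direction in which the jaws open and shut, and the axes are right-handed (so a half turn about y gives the same grasp; the last joint's range is limited). The gripper opens to 91 mm and grips with 3 to 60 N. Pads are 32 mm wide; open, the fingers measure 118 mm over their backs; the gripper's body (76 mm by 178 mm) begins 60 mm behind the grasp point.
Start: joints at [1.098, 0.32, 1.565, -0, 1.257, -0.02], TCP at [0.252, 0.517, 0.214] pointing down, gripper open.
Joint ranges: [-3.11, 3.11], [-0.84, 2.01], [0.21, 2.61], [-1.34, 4.49], [0.05, 2.63], [-2.56, 2.56]. Speed limits (rad/s): [2.57, 2.57, 3.14, 3.14, 3.14, 3.14].

## Interface

Orientations are given as a unit quaternion [x, y, z, w].
In Python, from bench import manip gives the robot as it stands. The module is installed in compiled form; this text tells all that it offers. Calls block until the motion is done:
- manip.move_pose(position, orientation): joint-space move of the TCP to a pose.
- manip.move_l(position, attitude=None, vel=0.15, f_stop=None): straight line of the TCP; attitude=None keeps the orientation; vel is the mean speed in m/s. With f_stop (N) it stops when the force on the tool has changed by that much, and returns True; else False.
- manip.goto_joints(angles): joint-space move.
- manip.set_gripper(opening, grasp_force=None): finger opening in m; grasp_force is the grip in N (None keeps the last); returns when the fingers have stopped.
- manip.wait(seconds).
- manip.solve_ik(position, orientation): joint angles nearest the present ones, or None.
- manip.get_image(name): name is "scene" or "top"; returns the picture (400x640x3 uint8, red, green, blue); there is no depth.
- manip.camera_model(name): a dict with "mtx" (3x3 intrinsics, pixels), "origin" and "rotation" of the camera in the world. Camera axes: x right, y down, z forward; pixel columns grow to the right and rows downward; lengths in m; the calibration is good to about 2 mm. A picture is of the moment at which its call begins. camera_model takes no time and is no camera call.
A pose or a line that the arm cannot do raises manip.IKError and nothing moves.
- manip.job_done(): hands the job in, once; it reports no verdict.
Trained networks look in the newest picture that a camera, given by its name, has taken for a name from the list of things; names that differ only in an ending like _2 or _b are one class to them, and where a whole thing is asked for, a point or a joint stands for the part that bears it (a point fixed in the world has none). Each returns a list of dicts, best first, with "score" (0 to 1); they miss things now and then, are a little off and sometimes report something else, mostly with a low value. They report only what shows in the picture. A call takes as long as a camera call. They do not tell look-alikes from the thing itself.
- manip.boxes_of(camera, name): "position" ([x, y, z] in m, in world coordinates, good to about 4 mm: the middle of the surface that is visible of it).
- manip.spot_point(camera, name): "position" ([x, y, z] in m, in world coordinates, good to about 4 mm: a listed point, or the origin of a listed thing).
Readings, each from a call of its own:
- manip.get_clock(): time.
- manip.get_joint_pos(): joint angles.
- manip.get_qvel(): joint speeds.
- manip.get_joint_torque(): joint torques, N m.
- manip.get_position(): TCP position.
- manip.get_orientation(): TCP orientation.
- manip.get_contact_force(): force on the tool from outside, world axes, zero at the start.
- manip.get_torque(): the same for the moment, N m.
- manip.get_grip_width(): finger opening in m.
Only numpy, scipy, OpenCV 4.12 (cv2) and the standard library are available. Lean on these libraries where they do the work, as an engineer would, in place of code of your own. Each camera call takes 0.05 s, during which the arm holds its last target. There are 200 camera calls.

## Task

Set the glued wooden strip to dry on the gluing base. Stand the thick spacer on the middle of the low round rest and the thin spacer on the middle of the high square rest, put the drip tray on the base midway between the rests, lay the strip centred across both spacers so that it lies level, in line with the rests and over the tray, then stand the weight upright on the middle of the strip. Leave the glue bottle and the carton where they stand.

Things in the scene. Friction and masses are not known exactly. Their poses are not given: they have to be found in the camera images.
- gluing_base: Fixed plywood plate lying flat on the bench, 130 x 270 x 12 mm (x, y, z). Origin at the centre of its underside, on the bench; its y axis is its long axis, z up. The two rests stand fixed on it, 80 mm from its centre on the long axis, one at +y and one at -y (which is which varies), so its centre is midway between them.
- low_rest: Low round steel disc, 68 mm diameter, 20 mm high, fixed on the gluing base; its flat top is 32 mm above the bench. Origin at the centre of its underside (12 mm above the bench), z up.
- high_rest: High square steel block, 64 x 64 mm, 40 mm high, with a dark band around it, fixed on the gluing base and parallel to it; its flat top is 52 mm above the bench. Origin at the centre of its underside (12 mm above the bench), z up.
- thick_spacer: Loose brown hardwood block, 40 x 50 x 45 mm (x, y, z; 45 mm high), with a dark line around it near the top, about 60 g. Stands upright on the bench at the start. Origin at the centre of its underside, z up.
- thin_spacer: Loose brown hardwood block, 40 x 60 x 25 mm (x, y, z; 25 mm high), with a dark line around it near the top, about 40 g. Stands upright on the bench at the start. Origin at the centre of its underside, z up. Each spacer on its own rest makes the same height: tops 77 mm above the bench.
- strip: The glued strip: loose two-ply wooden strip, 56 x 220 x 18 mm (x, y, z), light wood with a dark ply below and a small dark dot near each end, about 170 g. Lies flat on the bench at the start. Origin at the centre of its underside; y is its long axis, z up.
- drip_tray: Loose shallow open black plastic tray, 44 x 64 mm outside and 16 mm high (x, y, z), walls 4 mm, about 60 g, can be gripped across its outside. Origin at the centre of its underside, z up.
- weight: Loose dark steel weight, about 0.5 kg: a round body of 46 mm diameter and 34 mm height, with an upright round handle of 20 mm diameter on its axis that ends in a 24 mm head (4 mm high), 74 mm high in all. Origin at the centre of its underside, z up along the handle.
- glue_bottle: Bystander: white plastic glue bottle with a red cap, 56 mm diameter, 130 mm high, standing loose beyond the work. Origin at the centre of its underside.
- carton: Bystander: small cardboard screw carton with a green band, 60 x 90 x 50 mm (x, y, z), standing loose beyond the work. Origin at the centre of its underside.
Not all that is in view belongs to the job. Of the things shaped like the strip, the wooden one is meant.

How it is judged:
By the outcome, as a careful person would: the job done as asked, in the order asked, and still so for the second after the job is handed in, with the robot touching nothing.
It also fails if it takes over 128 s, if anything falls off the work surface, if the arm or the gripper's body presses on something with over 40 N, if the wrist force passes 120 N, or if a joint passes its speed limit or range.

## Working session

There is one attempt and no reset: what is moved stays moved. The work goes in short steps, each a Python script; the robot and the scene stay as the last script left them, time stands still between calls to the robot, and variables do not carry over. Pictures are saved under pics/ and viewed, about 12 in all and at most 16, crops included, and the job is handed in when it is done.

```bash
mkdir -p pics; python3 - <<'E'
from bench import manip
import cv2,numpy as np
np.set_printoptions(precision=4,suppress=True)
for c in ("top","scene"):
    im=manip.get_image(c); cv2.imwrite(f"pics/{c}0.png",im[:,:,::-1])
    m=manip.camera_model(c); print(c,m)
    for n in "gluing_base low_rest high_rest thick_spacer thin_spacer strip drip_tray weight glue_bottle carton".split():
        print(n,[(np.round(d['position'],3).tolist(),round(d['score'],2)) for d in manip.spot_point(c,n)][:4])
print(manip.pinch_z,manip.get_orientation(),manip.get_clock())
E
```

```text
top {'mtx': array([[463.612 ,   0.    , 318.2316],
       [  0.    , 463.612 , 203.2257],
       [  0.    ,   0.    ,   1.    ]]), 'origin': array([0.1451, 0.1177, 1.5784]), 'rotation': array([ 0.7118, -0.6951,  0.0716, -0.0706])}
gluing_base [([0.652, 0.017, -0.0], 0.93), ([0.519, 0.33, -0.001], 0.48)]
low_rest [([0.663, -0.059, 0.01], 0.77)]
high_rest [([0.649, 0.098, 0.008], 0.84)]
thick_spacer [([0.517, 0.33, -0.002], 0.64), ([0.656, 0.017, -0.0], 0.5), ([0.658, -0.062, 0.008], 0.34)]
thin_spacer [([0.517, -0.346, 0.003], 0.71), ([0.518, 0.331, -0.002], 0.49)]
strip [([0.165, -0.326, 0.001], 0.92), ([0.465, 0.054, 0.002], 0.85), ([0.604, 0.579, 0.001], 0.65), ([0.398, 0.303, 0.002], 0.17)]
drip_tray [([0.396, 0.3, -0.0], 0.8)]
weight [([0.38, -0.324, -0.0], 0.67)]
glue_bottle [([0.732, 0.299, -0.003], 0.86)]
carton [([0.731, -0.282, -0.004], 0.76)]
scene {'mtx': array([[475.2996,   0.    , 320.2719],
       [  0.    , 475.2996, 204.5775],
       [  0.    ,   0.    ,   1.    ]]), 'origin': array([ 0.8899, -0.4822,  1.1698]), 'rotation': array([ 0.9092,  0.3028, -0.085 , -0.2727])}
gluing_base [([0.655, 0.023, 0.002], 0.73)]
low_rest [([0.666, -0.057, 0.008], 0.64)]
high_rest [([0.648, 0.102, 0.012], 0.71)]
thick_spacer [([0.517, 0.333, 0.0], 0.76)]
thin_spacer [([0.512, -0.344, -0.002], 0.91)]
strip [([0.314, 0.499, 0.001], 0.95), ([0.61, 0.578, 0.001], 0.94), ([0.165, -0.326, 0.0], 0.85), ([0.463, 0.052, -0.003], 0.56)]
drip_tray [([0.398, 0.3, 0.002], 0.85)]
weight [([0.382, -0.334, -0.0], 0.89)]
glue_bottle [([0.732, 0.303, -0.0], 0.75)]
carton [([0.734, -0.285, -0.002], 0.73)]
0.0188 [-0.689   0.1587 -0.1587  0.6891] 1.1
```

View pics/top0.png

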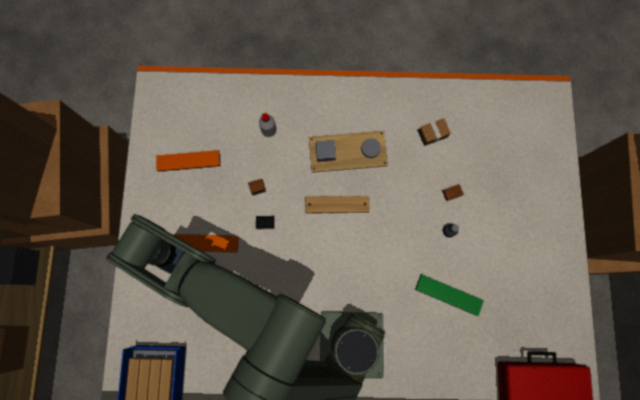

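View pics/scene0.png

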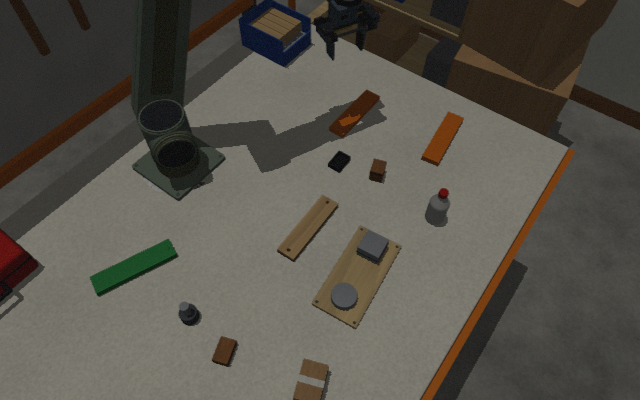

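The pictures show four strip-shaped things in the top view: wood with dots at (337,204), orange at (188,160), dark orange at (207,242) and green at (449,294). Only the first is light wood with a dot near each end, so I'll confirm it in a crop. I'll also fit the model outlines to get exact poses.

```bash
cat > h.py <<'E'
from bench import manip
import cv2,numpy as np
from scipy.optimize import minimize
from scipy.spatial.transform import Rotation as R
np.set_printoptions(precision=4,suppress=True)
U=6
def proj(c,P):
    m=manip.camera_model(c); q=np.array(m['rotation'])
    r=R.from_quat(q).as_matrix() if q.shape==(4,) else q
    p=(np.atleast_2d(P)-m['origin'])@r
    p=p@m['mtx'].T
    return p[:,:2]/p[:,2:]
def box(s,p,z0=0):   # p=x,y,yaw
    g=np.array([[a*s[0]/2,b*s[1]/2,c] for a in(-1,1) for b in(-1,1) for c in(z0,z0+s[2])])
    return R.from_euler('z',p[2]).apply(g)+[p[0],p[1],0]
def cyl(d,h,p,z0=0):
    t=np.linspace(0,2*np.pi,40)
    return np.vstack([np.c_[p[0]+d/2*np.cos(t),p[1]+d/2*np.sin(t),0*t+z] for z in(z0,z0+h)])
def mask(im,kind,shape_roi):
    x0,y0,x1,y1=shape_roi
    c=cv2.resize(im[y0:y1,x0:x1],None,fx=U,fy=U,interpolation=cv2.INTER_CUBIC)
    f=cv2.cvtColor(c,cv2.COLOR_RGB2HSV); s=f[...,1].astype(float);v=f[...,2].astype(float)
    k=s*v/255. if kind=='sat' else 255-v
    t=kind=='sat' and max(38,0) or 255-55
    return (k>t).astype(np.uint8),c
def fit(ims,pts,p0,kind,fill=True,thr=None,z=0):
    data=[]
    for c,im in ims.items():
        uv=proj(c,pts(p0)); a=np.floor(uv.min(0)-7).astype(int); b=np.ceil(uv.max(0)+7).astype(int)
        roi=(max(a[0],0),max(a[1],0),min(b[0],640),min(b[1],400))
        m,crop=mask(im,kind,roi)
        cs,_=cv2.findContours(m,cv2.RETR_EXTERNAL,cv2.CHAIN_APPROX_NONE)
        m=cv2.drawContours(np.zeros_like(m),[max(cs,key=cv2.contourArea)],-1,1,-1) if cs else m
        data.append((c,roi,m,crop))
    def hull(c,roi,p):
        uv=(proj(c,pts(p))-[roi[0],roi[1]]+.5)*U-.5
        return cv2.convexHull(np.round(uv*16).astype(np.int32))
    def cost(p):
        e=0
        for c,roi,m,_ in data:
            g=np.zeros_like(m); cv2.fillConvexPoly(g,hull(c,roi,p),1,shift=4)
            e+=(g!=m).sum()/m.sum()
        return e
    p0=np.array(p0,float); n=len(p0)
    best=None
    for dy in ([-.5,-.2,0,.2,.5] if n==3 else [0]):
        q=p0.copy(); 
        if n==3:q[2]+=dy
        S=np.vstack([q]+[q+np.eye(n)[i]*[.006,.006,.15][i] for i in range(n)])
        r=minimize(cost,q,method='Nelder-Mead',options=dict(initial_simplex=S,xatol=1e-4,fatol=1e-4))
        if best is None or r.fun<best.fun:best=r
    vis=[]
    for c,roi,m,crop in data:
        v=crop.copy(); cs,_=cv2.findContours(m,cv2.RETR_EXTERNAL,cv2.CHAIN_APPROX_NONE)
        cv2.drawContours(v,cs,-1,(0,255,255),1); cv2.polylines(v,[np.round(hull(c,roi,best.x)/16).astype(np.int32)],True,(255,0,255),1)
        vis.append(v)
    return best.x,best.fun,vis
def quat(a):
    z=np.array([np.cos(a),np.sin(a),0]); y=np.array([0,0,-1.])
    return R.from_matrix(np.c_[np.cross(y,z),y,z]).as_quat()
def montage(vs,name,W=800):
    rows=[];H=0;cur=[];w=0
    out=np.zeros((600,W,3),np.uint8);x=y=h=0
    for v in vs:
        s=min(1,200/v.shape[0],260/v.shape[1]); v=cv2.resize(v,None,fx=s,fy=s)
        if x+v.shape[1]>W: x=0;y+=h;h=0
        if y+v.shape[0]>600: break
        out[y:y+v.shape[0],x:x+v.shape[1]]=v; x+=v.shape[1];h=max(h,v.shape[0])
    cv2.imwrite(name,out[:,:,::-1])
E
python3 - <<'E'
from h import *
ims={c:manip.get_image(c) for c in("top","scene")}
V=[]
for n,f,p0,k in [
 ("base",lambda p:box((.13,.27,.012),p),(.652,.02,.1),'sat'),
 ("thick",lambda p:box((.04,.05,.045),p),(.517,.331,0),'sat'),
 ("thick90",lambda p:box((.04,.05,.045),p),(.517,.331,1.57),'sat'),
 ("thin",lambda p:box((.04,.06,.025),p),(.514,-.345,0),'sat'),
 ("thin90",lambda p:box((.04,.06,.025),p),(.514,-.345,1.57),'sat'),
 ("strip",lambda p:box((.056,.22,.018),p),(.465,.054,0),'sat'),
 ("tray",lambda p:box((.044,.064,.016),p),(.397,.3,0),'dark'),
 ("tray90",lambda p:box((.044,.064,.016),p),(.397,.3,1.57),'dark'),
 ("weight",lambda p:np.vstack([cyl(.046,.034,p),cyl(.024,.004,p,.07)]),(.381,-.329),'dark')]:
    x,e,v=fit(ims,f,p0,k); print(n,x,round(e,3))
    for c in ims: print('   ',c,fit({c:ims[c]},f,p0,k)[0])
    if '90' not in n: V+=v
montage(V,"pics/m1.png")
E
```

```text
base [0.6582 0.02   0.1099] 0.328
    top [0.6587 0.02   0.1104]
    scene [0.6545 0.0226 0.1157]
thick [0.5153 0.3328 0.4409] 1.515Traceback (most recent call last):
  File "<stdin>", line 15, in <module>
  File "h.py", line 50, in fit
    r=minimize(cost,q,method='Nelder-Mead',options=dict(initial_simplex=S,xatol=1e-4,fatol=1e-4))
    res = _minimize_neldermead(fun, x0, args, callback, bounds=bounds,
                               **options)
    fxe = func(xe)
    fx = function(np.copy(x), *(wrapper_args + args))
  File "h.py", line 41, in cost
    g=np.zeros_like(m); cv2.fillConvexPoly(g,hull(c,roi,p),1,shift=4)
                                             ~~~~^^^^^^^^^
  File "h.py", line 36, in hull
    uv=(proj(c,pts(p))-[roi[0],roi[1]]+.5)*U-.5
        ~~~~^^^^^^^^^^
  File "h.py", line 8, in proj
    m=manip.camera_model(c); q=np.array(m['rotation'])
ValueError: time passes only in moves, steps and waits
```

```bash
python3 - <<'E'
s=open('h.py').read()
s=s.replace("    m=manip.camera_model(c); q=","    m=CAM[c]; q=").replace("U=6\n","U=6\nCAM={c:manip.camera_model(c) for c in('top','scene')}\n")
i=s.index("    f=cv2.cvtColor");j=s.index("def fit(")
s=s[:i]+'''    f=cv2.cvtColor(c,cv2.COLOR_RGB2LAB).astype(float)
    e=np.concatenate([f[:6].reshape(-1,3),f[-6:].reshape(-1,3)]); b=np.median(e,0)
    k=np.hypot(f[...,1]-b[1],f[...,2]-b[2])*4 if kind=='sat' else np.clip(b[0]-f[...,0],0,255)
    t,m=cv2.threshold(np.clip(k,0,255).astype(np.uint8),0,1,cv2.THRESH_OTSU)
    return m,c
'''+s[j:]
open('h.py','w').write(s)
E
cat > f1.py <<'E'
from h import *
ims={c:cv2.imread(f"pics/{c}0.png")[:,:,::-1].copy() for c in("top","scene")}
V=[]
for n,f,p0,k in [
 ("base",lambda p:box((.13,.27,.012),p),(.652,.02,.1),'sat'),
 ("thick",lambda p:box((.04,.05,.045),p),(.517,.331,0),'sat'),
 ("thick90",lambda p:box((.04,.05,.045),p),(.517,.331,1.57),'sat'),
 ("thin",lambda p:box((.04,.06,.025),p),(.514,-.345,0),'sat'),
 ("thin90",lambda p:box((.04,.06,.025),p),(.514,-.345,1.57),'sat'),
 ("strip",lambda p:box((.056,.22,.018),p),(.465,.054,0),'sat'),
 ("tray",lambda p:box((.044,.064,.016),p),(.397,.3,0),'dark'),
 ("tray90",lambda p:box((.044,.064,.016),p),(.397,.3,1.57),'dark'),
 ("weight",lambda p:np.vstack([cyl(.046,.034,p),cyl(.024,.004,p,.07)]),(.381,-.329),'dark')]:
    x,e,v=fit(ims,f,p0,k); print(n,x,round(e,3),*[fit({c:ims[c]},f,p0,k)[0] for c in ims])
    if '90' not in n: V+=v
montage(V,"pics/m1.png")
E
python3 f1.py
```

```text
base [0.6568 0.021  0.1123] 0.303 [0.6597 0.0189 0.1115] [0.6558 0.0211 0.1107]
thick [0.5145 0.3318 0.415 ] 1.273 [0.5167 0.3332 0.5039] [0.5031 0.3568 0.418 ]
thick90 [0.5144 0.3317 0.4145] 1.275 [0.5214 0.3356 0.4779] [0.5026 0.3586 0.4075]
thin [ 0.5144 -0.3453  0.4391] 0.663 [ 0.5167 -0.3473  0.5102] [ 0.5119 -0.3443  0.4905]
thin90 [ 0.5138 -0.3447  0.4396] 0.663 [ 0.5168 -0.3474  0.5066] [ 0.5118 -0.3454  0.4936]
strip [0.4637 0.0564 0.0363] 0.246 [0.4644 0.0553 0.0246] [0.461  0.0587 0.0386]
tray [0.3962 0.2999 0.0404] 0.157 [0.3955 0.3014 0.0243] [0.3962 0.2991 0.0427]
tray90 [0.3962 0.2999 3.182 ] 0.152 [0.3954 0.302  0.0231] [0.3962 0.2989 3.1781]
weight [ 0.3839 -0.3314] 0.447 [ 0.3825 -0.3289] [ 0.3866 -0.3331]
```

View pics/m1.png

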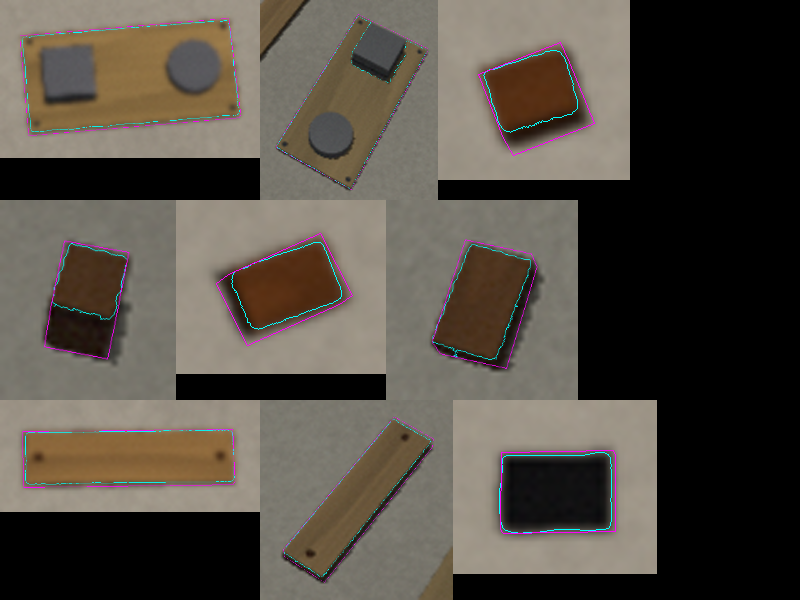

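The crop confirms the strip: wood with two dots, top view (337,204). The segmentation picks up only the lit top faces, so I'll refit using those.

```bash
sed -e 's/box((.04,.05,.045),p)/box((.04,.05,0),p,.045)/; s/box((.04,.06,.025),p)/box((.04,.06,0),p,.025)/; s/box((.056,.22,.018),p)/box((.056,.22,0),p,.018)/; s/box((.13,.27,.012),p)/box((.13,.27,0),p,.012)/; s/box((.044,.064,.016),p)/box((.044,.064,.016),p)/;/90"/d; s/m1.png/m2.png/' f1.py > f2.py
sed -i "s/if '90' not in n: V+=v/if n[:2] in ('th','we','tr'): V+=v/" f2.py
cat >> f2.py <<'E'
t=lambda a:np.r_[a[:2]]
E
python3 f2.py
```

```text
base [0.6571 0.0178 0.1081] 0.253 [0.6567 0.0196 0.1167] [0.6571 0.0172 0.1118]
thick [0.5151 0.3303 0.3504] 0.244 [0.5143 0.3304 0.3374] [0.5159 0.3298 0.3304]
thin [ 0.5157 -0.3454  0.3457] 0.285 [ 0.5129 -0.3433  0.3948] [ 0.516  -0.3469  0.3684]
strip [0.4639 0.0536 0.0366] 0.063 [0.4632 0.0552 0.0335] [0.4642 0.0531 0.0359]
tray [0.3962 0.2999 0.0404] 0.157 [0.3955 0.3014 0.0243] [0.3962 0.2991 0.0427]
weight [ 0.3839 -0.3314] 0.447 [ 0.3825 -0.3289] [ 0.3866 -0.3331]
```

View pics/m2.png

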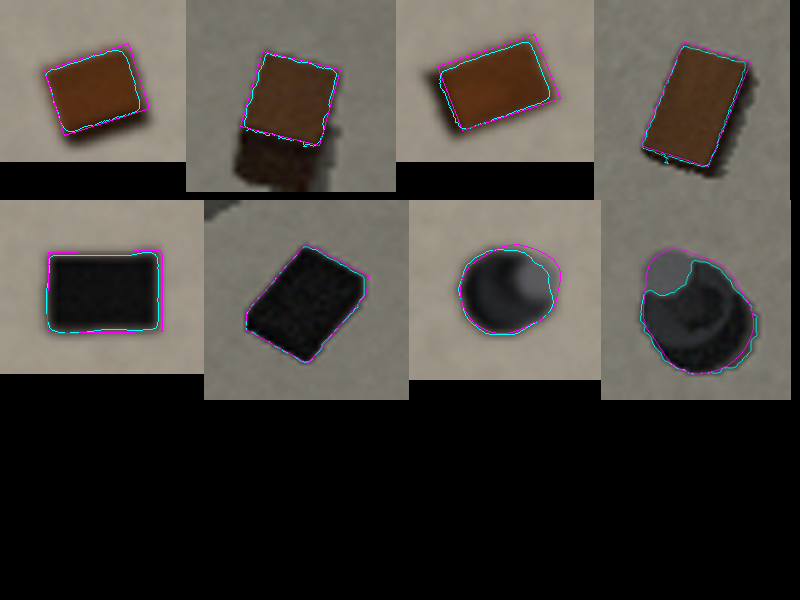

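```bash
cat >> h.py <<'E'
BC=np.array([.657,.0185]); BY=.112
def bpt(y,x=0): return BC+R.from_euler('z',BY).as_matrix()[:2,:2]@[x,y]
def orient(xy,z,a):
    best=None
    for k in(0,np.pi,-np.pi):
        q=quat(a+k); j=manip.solve_ik([*xy,z],q)
        if j is not None and (best is None or abs(j[5])<best[0]): best=(abs(j[5]),q)
    return best[1]
def pick(xy,a,tz,op,force,zt=.2):
    q=orient(xy,zt,a); manip.set_gripper(op)
    manip.move_pose([*xy,zt],q); manip.move_l([*xy,tz+.02],vel=.2)
    manip.move_l([*xy,tz],vel=.06)
    manip.set_gripper(0,force); print('width',manip.get_grip_width())
    manip.move_l([*xy,tz+.02],vel=.1); manip.move_l([*xy,zt],vel=.25)
    print('lifted',manip.get_grip_width(),manip.get_contact_force(),manip.get_clock())
    return q
def place(xy,a,tz,op,zt=.2,fs=4):
    # same half-turn as held: choose nearest solution
    q0=manip.get_orientation(); q=min((quat(a),quat(a+np.pi)),key=lambda q:-abs(np.dot(q,q0)))
    manip.move_pose([*xy,zt],q); manip.move_l([*xy,tz+.012],vel=.2); manip.wait(.2)
    s=manip.move_l([*xy,tz-.003],vel=.025,f_stop=fs)
    print('stop',s,manip.get_position()-[*xy,tz],manip.get_contact_force())
    manip.set_gripper(op); p=manip.get_position()
    manip.move_l([p[0],p[1],tz+.03],vel=.08); manip.move_l([p[0],p[1],zt],vel=.25)
    print('t',manip.get_clock())
E
python3 - <<'E'
from h import *
pick((.515,.330),.34,.006,.075,20)
place(bpt(-.08),BY,.032+.006,.06)
ims={c:manip.get_image(c) for c in("top","scene")}
for c in ims: cv2.imwrite(f"pics/{c}1.png",ims[c][:,:,::-1])
V=[cv2.resize(ims["scene"][200:340,290:430],None,fx=3,fy=3)]
cv2.imwrite("pics/c1.png",np.hstack([cv2.resize(ims["scene"][200:340,290:430],(400,400)),cv2.resize(ims["top"][100:200,290:390],(400,400))])[:,:,::-1])
E
```

```text
width 0.039513214450390466
lifted 0.039888440146327094 [ 0.853   0.0754 -0.567 ] 6.2083
stop True [-0.0001 -0.     -0.0001] [-0.8289 -0.1871  2.3103]
t 11.0667
```

View pics/c1.png

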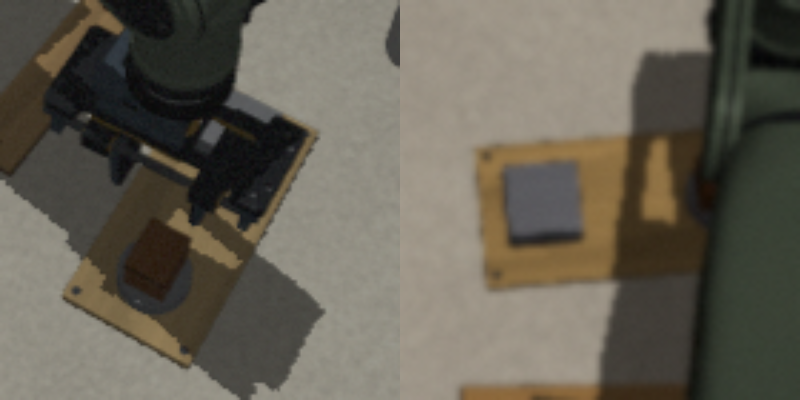

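The thick spacer stands on the disc, about (155,260) in the crop. Next are the thin spacer and the tray, then a check with the arm out of the way.

```bash
cat > chk.py <<'E'
from h import *
import sys
ims={c:manip.get_image(c) for c in("top","scene")}
cv2.imwrite(sys.argv[1],np.hstack([cv2.resize(ims["scene"][200:340,290:430],(400,400),interpolation=3),cv2.resize(ims["top"][100:200,298:398],(400,400),interpolation=3)])[:,:,::-1])
for c in ims: cv2.imwrite(sys.argv[1][:-4]+c+".png",ims[c][:,:,::-1])
E
python3 - <<'E'
from h import *
pick((.5145,-.345),.37,.004,.075,20)
place(bpt(.08),BY,.052+.004,.06)
pick((.396,.300),.038,.003,.075,15)
place(bpt(0),BY,.012+.003,.06,fs=3)
manip.move_pose([.40,-.33,.22],orient((.40,-.33),.22,BY))
print(manip.get_clock())
E
python3 chk.py pics/c2.png
```

```text
width 0.03985048651732597
lifted 0.03998189766123624 [ 0.1997  0.3551 -1.0148] 16.175
stop True [-0.0001  0.     -0.0001] [0.2249 0.8652 2.1275]
t 21.0167
width 0.04370403318791967
lifted 0.04424315728234775 [-0.5858 -0.2063 -0.34  ] 25.9833
stop True [-0.0001 -0.     -0.0002] [-0.1578 -0.1792  1.9551]
t 30.8833
32.475
```

View pics/c2.png

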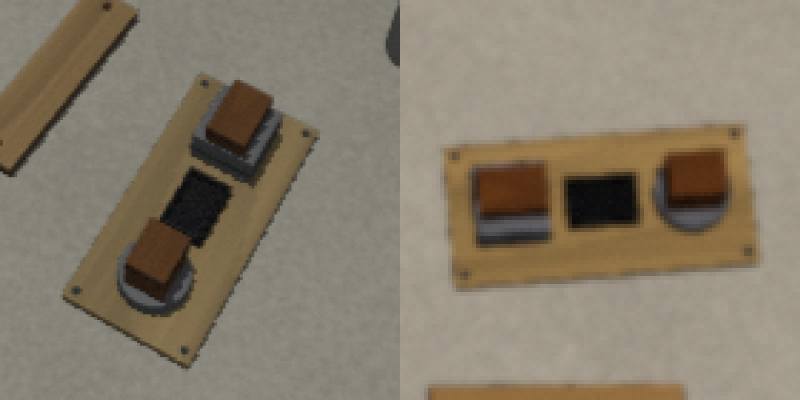

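```bash
cat > f3.py <<'E'
from h import *
import sys
n=sys.argv[1]
V=[]
for c in("top","scene"):
    im=cv2.imread(f"pics/{n}{c}.png")[:,:,::-1]
    a=np.floor(proj(c,box((.13,.27,.1),(*BC,BY))).min(0)-5).astype(int); b=np.ceil(proj(c,box((.13,.27,.1),(*BC,BY))).max(0)+5).astype(int)
    v=cv2.resize(im[a[1]:b[1],a[0]:b[0]],None,fx=5,fy=5,interpolation=3)
    L=[box((.13,.27,0),(*BC,BY),.012),box((.064,.064,0),(*bpt(.08),BY),.052),cyl(.068,0,bpt(-.08),.032)]
    L+=[box((.04,.05,0),(*bpt(-.08),BY),.077),box((.04,.06,0),(*bpt(.08),BY),.077),box((.044,.064,0),(*BC,BY),.028)] if len(sys.argv)<3 else [box((.056,.22,0),(*BC,BY),.095),cyl(.046,0,BC,.129),cyl(.024,0,BC,.169)][:int(sys.argv[2])]
    for i,l in enumerate(L):
        h=cv2.convexHull(((proj(c,l)-a+.5)*5-.5).astype(np.int32)); cv2.polylines(v,[h],True,(0,255,255) if i<3 else (255,0,255),1)
    V.append(v)
H=min(600,max(v.shape[0] for v in V))
w=np.zeros((max(v.shape[0] for v in V),sum(v.shape[1] for v in V),3),np.uint8);x=0
for v in V: w[:v.shape[0],x:x+v.shape[1]]=v;x+=v.shape[1]
s=min(1,800/w.shape[1],600/w.shape[0]); cv2.imwrite(f"pics/{n}ov.png",cv2.resize(w,None,fx=s,fy=s,interpolation=3)[:,:,::-1])
E
python3 f3.py c2
```

```text
(no output)
```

View pics/c2ov.png

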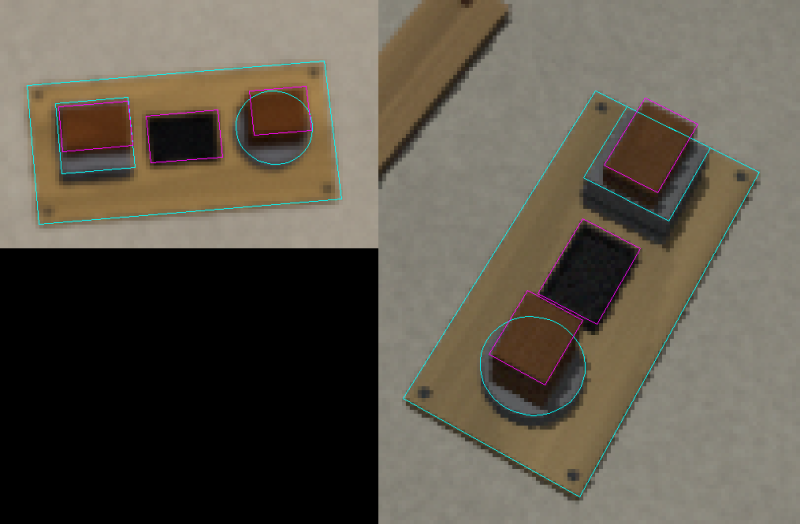

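The overlays match to within about 2 mm: base and rests in cyan, the three placed parts in magenta. Now the strip.

```bash
python3 - <<'E'
from h import *
pick((.4638,.0541),.035,.003,.085,35)
place(BC,BY,.077+.003,.075,zt=.22,fs=4)
manip.move_pose([.40,-.33,.22],orient((.40,-.33),.22,BY))
print(manip.get_clock())
E
python3 chk.py pics/c3.png; python3 f3.py c3 1
```

```text
width 0.055968019668781274
lifted 0.056096534460166644 [-0.6038 -0.3646 -1.8845] 37.8833
stop True [-0.0001 -0.      0.0001] [0.4318 0.0761 4.5706]
t 41.8
43.3917
```

View pics/c3ov.png

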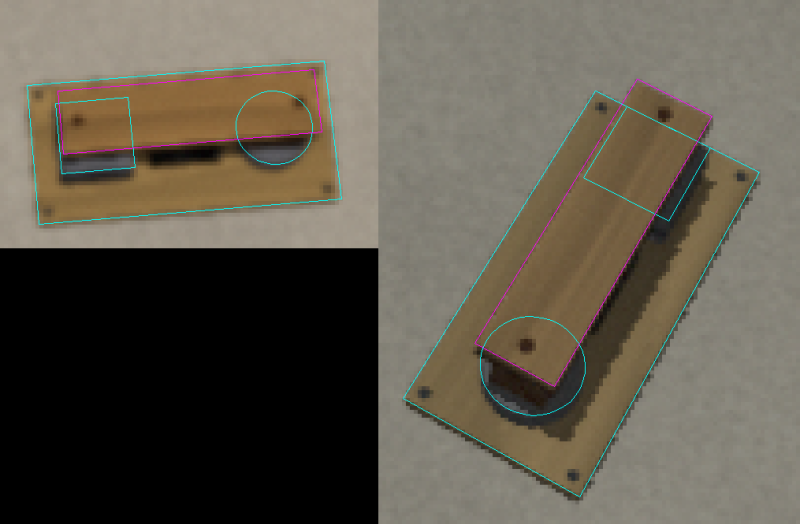

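The strip matches the overlay. For the weight I'll first centre it with a crosswise squeeze, then grip and place it.

```bash
python3 - <<'E'
from h import *
w=(.3835,-.3305)
q=orient(w,.2,BY+np.pi/2); manip.set_gripper(.06)
manip.move_pose([*w,.2],q); manip.move_l([*w,.037],vel=.12)
manip.set_gripper(0,6); print(manip.get_grip_width()); manip.set_gripper(.06)
manip.move_l([*w,.12],vel=.12)
pick(w,BY,.037,.06,45,zt=.16)
p=manip.get_position(); manip.move_l([p[0],p[1],.25],vel=.2)
place(BC,BY,.095+.037,.06,zt=.25,fs=5)
manip.move_pose([.40,-.33,.25],orient((.40,-.33),.25,BY))
print(manip.get_clock())
E
python3 chk.py pics/c4.png; python3 f3.py c4 3
```

```text
0.02294113465897605
width 0.02138662565924361
lifted 0.021082074027888916 [-0.3738  0.3036 -5.9153] 53.4083
stop True [-0.0003 -0.     -0.0002] [-0.3898 -0.0038  4.6378]
t 58.8083
60.4
```

View pics/c4ov.png

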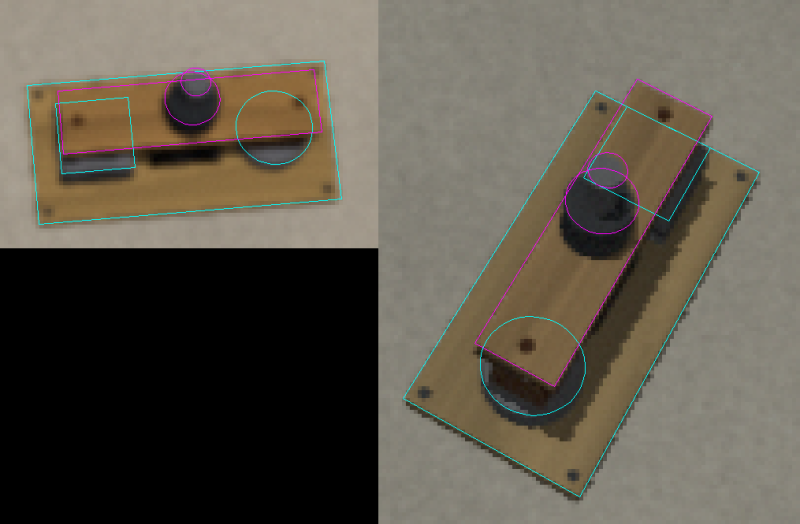

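View pics/c4scene.png

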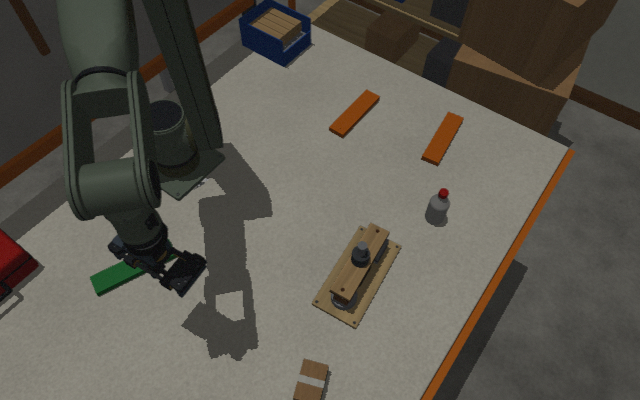

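The weight stands upright mid-strip at scene (361,255), and its outline matches the overlay. The bottle (438,208) and carton (312,380) haven't moved, and the arm is clear of everything, so I'm handing in.

```bash
python3 -c "
from bench import manip
manip.job_done(); print(manip.get_clock())"
```

```text
the job is handed in; nothing more can be done
the job is handed in; nothing more can be done
```

I finished the job and handed it in at about 60 s of the 128 s allowed. `job_done()` gives no verdict.

- **Done, in the order asked:** the thick spacer is on the low round rest and the thin spacer on the high square rest. The tray is midway between them, the wooden strip with the two dots lies across both spacers, and the weight stands upright on the middle of the strip.
- **Last checks:** in both cameras the placed parts matched the expected outlines within about 2 mm. Each placing met contact within 0.2 mm of its expected height, so the strip should be level. The arm was clear, and the bottle and carton had not moved.
- **Checks that disagreed:**
  - My first outline fits of the spacers were off because only their lit tops were segmented, so I refitted them on the top faces.
  - The weight fit differed by about 4 mm between the cameras, so I centred the weight with a crosswise squeeze before lifting.
  - The gripper read 21 mm on the weight's 20 mm handle, but the weight held and stands upright.

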